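Mount a keyhole tube carrier on an orbital mixer

TASK

Mount the tube carrier on the small white orbital mixer: carry it level by its handle, lower it so that its four keyholes drop over the four screw heads and it lies flat on the drive table, then slide it to the mixer's left until the screws reach the slot ends and the red latch springs up behind it, and let go. The table may have stopped anywhere on its small orbit, so feel for the fit and never force it; leave the timer, the jar and the calculator beside it where they are.

Things in the scene. Friction and masses are not known exactly. Their poses are not given: they have to be found in the camera images.
- carrier: Tube carrier, about 0.35 to 0.6 kg: blue plate 116 (x) x 210 (y) x 4 mm with a yellow rack of microtubes on top (up to z 48) and a lengthwise handle. Origin: centre of the underside. Four keyholes: 16 mm round holes centred at x +-45, y +75 and -65 mm; from each an 8 mm slot runs towards -y, its end 19 mm from the hole's centre; the slot's mouth is chamfered at 45 degrees.
- handle (a point): Middle of the carrier's black grip, 86 mm above the plate's underside, over its centre of mass. The grip is 16 mm wide (x), 80 mm long (y), 20 mm high, flat-sided; its underside is 28 mm above the tubes. Axes as the carrier's.
- mixer: Orbital mixer, fixed: white housing 168 (x) x 240 (y) mm, panel facing -x, origin at the centre of its foot on the worktop. Its +y is its left. On top is the dark drive table, 134 x 236 x 9 mm, with four steel shoulder screws: heads 12 mm wide with bevelled rims, 5.8 to 10.8 mm above the table, on 6 mm necks. The table stands firm, parallel to the housing, but has stopped off centre.
- dock (a point): Point of the mixer's housing at the height of the table's top (76 mm above the worktop), where the table's centre is in mid orbit. The real table is up to 4.5 mm off it in the mixer's x and in its y, and is not reported. Relative to the table's centre the screws stand at x +-45, y +67 and -73 mm; the carrier's origin is at y -8 mm when the holes are centred on the screws and at y +8 mm fully home.
- latch (a joint): Red spring latch at the table's -y end, 24 mm wide, standing 5 mm proud of the table: 0 m when up, 0.005 when the plate holds it down flush (0.007 at most); it takes 1.2 N to start and 2.4 N to press flush. It comes up behind the plate's -y edge, with a click, when the carrier is within about 1.5 mm of fully home, and then stops it from sliding back.
- timer: Bystander: white bench timer, 66 x 62 x 19 mm, loose on the worktop; origin at the centre of its underside.
- jar: Bystander: white chemical jar with a red cap, 67 mm wide, 124 mm high, loose on the worktop; origin at the centre of its underside.
- calculator: Bystander: dark desk calculator, 130 x 75 x 17 mm, loose on the worktop; origin at the centre of its underside.

How it is judged:
By the outcome, as a careful person would: the job done as asked, in the order asked, and still so for the second after the job is handed in, with the robot touching nothing.
It also fails if it takes over 64 s, if anything falls off the work surface, if the arm or the gripper's body presses on something with over 40 N, if the wrist force passes 120 N, or if a joint passes its speed limit or range.

ROBOT

A 6-joint arm with a two-finger parallel gripper is mounted at the origin on a cart in front of the work surface, level with it; the furniture and walls round the work are solid. World frame = base frame: x ahead of the robot, y to its left, z up, the work surface at z = 0. Lengths are in mm, angles in rad, forces in N, time in s.
With the tool pointing down it reaches from about 425 to 925 mm from the base axis. Payload 12.5 kg.
Tool frame: the origin (TCP) lies midway between the tips of the shut fingers; the grasp point (between the pads) lies 19 mm behind it (arm.grip_depth is the distance from the TCP to the grasp point, in mm); z points along the fingers, y is the line along which they close (so a half turn about z gives the same grasp; the last joint's range is limited). The gripper opens to 85 mm and grips with 20 to 120 N. Pads are 22 mm wide; open, the fingers measure 114 mm over their backs; the gripper's body (76 mm by 85 mm) begins 54 mm behind the grasp point. The pads swing forward as they close: fully open they stand 13 mm farther back than shut.
Start: joints at [-1.314, 0.491, 1.559, -0, 1.092, -0.106], TCP at [221.832, -584.325, 231.327] pointing down, gripper open.
Joint ranges: [-3.1, 3.1], [-0.84, 2.19], [0.05, 2.79], [-1.13, 4.28], [0.06, 2.93], [-2.69, 2.69]. Speed limits (rad/s): [2.22, 2.22, 2.79, 3.14, 3.14, 3.14].

INTERFACE

Orientations are given as a unit quaternion [x, y, z, w].
In Python, from station import arm gives the robot as it stands.
- The arm moves only by the tool send_path, called as name(argument=value, ...), one argument or row to a line, values as JSON. Schema: {"type":"object","properties":{"ticks":{"type":"string"},"clamp_n":{"type":"number"},"only":{"type":"string"},"quiet":{"type":"boolean"},"lines":{"type":"string"}},"required":["ticks"],"additionalProperties":false}. ticks is a string of 1 to 20 rows, parted by a bar, with the numbers parted by commas; each row has 7 numbers: dx, dy, dz in a scale on which 1.0 is 400 mm, then a rotation vector rx, ry, rz in fractions of the full range, 1 being 4 rad, then the finger opening in mm; each row is the pose to reach, as a shift and turn from the pose commanded when the call began, along the tool's axes at that moment; what a row does not reach only later rows make up. A row lasts 1/10 s, in which the tool goes at most 50 mm and 0.15 rad, less where a joint would pass 70% of its speed; a pose out of reach is approached as far as the arm can. The fingers move at their own pace and stop on an object; clamp_n is the grip in N (left out, the last holds). Time passes only in rows, so rows that do not move let the fingers close. The tool returns the time, the measured TCP pose, the force, the opening and the grip force at its end. only (a regular expression) keeps the lines of the reply that match it, lines (a string "A,B") keeps lines A to B, and quiet returns only ok. Input that does not fit is refused with a message, and nothing moves.
- arm.get_obs(): the state, without advancing time (a new reading comes with each control period).
- arm.grab_frame(name): name is "scene" or "top" or "wrist"; returns (picture, depth): 400x640x3 uint8, red, green, blue; 400x640 float32, mm along the optical axis (not along the pixel's ray), 0 where there is no reading.
- arm.camera_model(name): a dict with "fx", "fy", "cx", "cy" (pixels), "eye" and "orientation" of the camera in the world; the wrist camera has in their place "mount" (4x4, takes a point from camera to tool coordinates, whose origin is the TCP and whose axes are the flange's). Camera axes: x right, y down, z forward; pixel columns grow to the right and rows downward; lengths in mm; the calibration is good to about 2 mm. A picture is of the moment at which its call begins: read the wrist's pose just before it. camera_model takes no time and is no camera call.
- arm.close_job(): hands the job in; it is judged then, once.
Trained networks look in the newest picture that a camera, given by its name, has taken for a name from the list of things; names that differ only in an ending like _2 or _b are one class to them, and where a whole thing is asked for, a point or a joint stands for the part that bears it (a point fixed in the world has none). Each returns a list of dicts, best first, with "confidence" (0 to 1); they miss things now and then, are a little off and sometimes report something else, mostly with a low value. They report only what shows in the picture. A call takes as long as a camera call.
- arm.recognise(camera, target): "point" ([x, y, z] in mm, in world coordinates, good to about 4 mm: the middle of the surface that is visible of it).
- arm.spot_point(camera, target): "point" ([x, y, z] in mm, in world coordinates, good to about 4 mm: a listed point, or the origin of a listed thing).
The state is a dict: "time": time; "joints": joint angles; "qvel": joint speeds; "tau": joint torques, N m; "ee_pos": TCP position; "tool_rot": TCP orientation; "force": force on the tool from outside, world axes, zero at the start; "wrist_torque": the same for the moment, N m; "finger_gap": finger opening in mm; "gripper_force": force on a finger pad.
Only numpy, scipy, OpenCV 4.12 (cv2) and the standard library are available. Lean on these libraries where they do the work, as an engineer would, in place of code of your own. Each camera call takes 0.05 s, during which the arm holds its last target. There are 200 camera calls.

## Working session

There is one attempt and no reset: what is moved stays moved. The work goes in short steps, Python scripts to look and compute and a tool call to move; the robot and the scene stay as the last step left them, time stands still between calls to the robot, and variables do not carry over. Pictures are saved under pics/ and viewed, at most 10 in all, crops included, and the job is handed in when it is done.

```bash
mkdir -p pics; ls
```

Create h.py:
```python
from station import arm
import numpy as np, cv2
from scipy.spatial.transform import Rotation as R
def cloud(name):
    o=arm.get_obs(); im,d=arm.grab_frame(name); m=arm.camera_model(name)
    v,u=np.mgrid[:400,:640]; P=np.stack([(u-m['cx'])/m['fx']*d,(v-m['cy'])/m['fy']*d,d],-1)
    if 'mount' in m:
        M=np.array(m['mount']); P=P@M[:3,:3].T+M[:3,3]
        P=P@R.from_quat(o['tool_rot']).as_matrix().T+o['ee_pos']
    else:
        q=np.array(m['orientation']); r=R.from_quat(q).as_matrix() if q.size==4 else q
        P=P@r.T+np.array(m['eye'])
    P[d==0]=np.nan
    return im,P
```

Run:
```python
from h import *
o=arm.get_obs();print(o['ee_pos'],o['tool_rot'],o['force'],o['finger_gap'])
for c in ['scene','top']:
    im,P=cloud(c); cv2.imwrite(f'pics/{c}0.png',im[...,::-1]); np.save(f'{c}0.npy',P)
    for t in ['carrier','handle','mixer','dock','latch','timer','jar','calculator']:
        for f in ('recognise','spot_point'):
            try: r=getattr(arm,f)(c,t)
            except Exception as e: print(c,f,t,e); continue
            print(c,f,t,[(np.round(x['point']),round(x['confidence'],2)) for x in r[:2]])
```

```text
pics
[ 221.78430179 -584.08817211  230.74191818] [ 9.83587505e-01  1.80430953e-01 -4.99286558e-05 -5.37836212e-04] [ 0.06851424  0.08389699 -0.45772348] 85.58651414233009
scene recognise carrier [(array([ 426., -166.,   43.]), 0.59)]
scene spot_point carrier [(array([ 432., -208.,    0.]), 0.6)]
scene recognise handle [(array([436., 325.,  74.]), 0.62), (array([ 426., -169.,   36.]), 0.55)]
scene spot_point handle [(array([ 429., -204.,   86.]), 0.73)]
scene recognise mixer [(array([434., 327.,  77.]), 0.93)]
scene spot_point mixer [(array([463., 307.,   1.]), 0.64)]
scene recognise dock [(array([434., 325.,  71.]), 0.92)]
scene spot_point dock []
scene recognise latch []
scene spot_point latch it knows: calculator, carrier, dock, handle, jar, mixer, timer
scene recognise timer [(array([383.,  56.,  18.]), 0.58)]
scene spot_point timer [(array([386.,  50.,   3.]), 0.58)]
scene recognise jar [(array([467.,  57.,  97.]), 0.56)]
scene spot_point jar [(array([487.,  41.,   1.]), 0.63)]
scene recognise calculator [(array([ 524., -493.,   10.]), 0.45), (array([ 424., -169.,   40.]), 0.25)]
[... 294 characters left out ...]
point handle [(array([ 432., -206.,   88.]), 0.92)]
top recognise mixer [(array([449., 304.,  75.]), 0.85)]
top spot_point mixer [(array([461., 310.,  -2.]), 0.61)]
top recognise dock []
top spot_point dock [(array([464., 307.,  75.]), 0.62)]
top recognise latch [(array([462., 194.,  77.]), 0.57)]
top spot_point latch it knows: calculator, carrier, dock, handle, jar, mixer, timer
top recognise timer [(array([387.,  54.,  15.]), 0.87)]
top spot_point timer []
top recognise jar [(array([478.,  35., 121.]), 0.84)]
top spot_point jar [(array([485.,  37.,  -3.]), 0.97)]
top recognise calculator [(array([ 485., -518.,   15.]), 0.79)]
top spot_point calculator [(array([ 486., -518.,   -3.]), 0.95)]
```

View pics/top0.png

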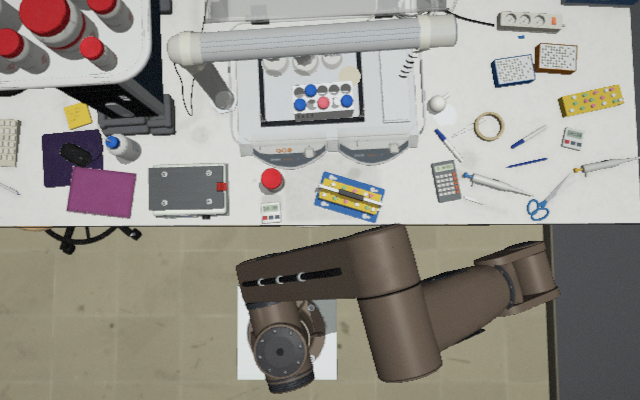

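View pics/scene0.png

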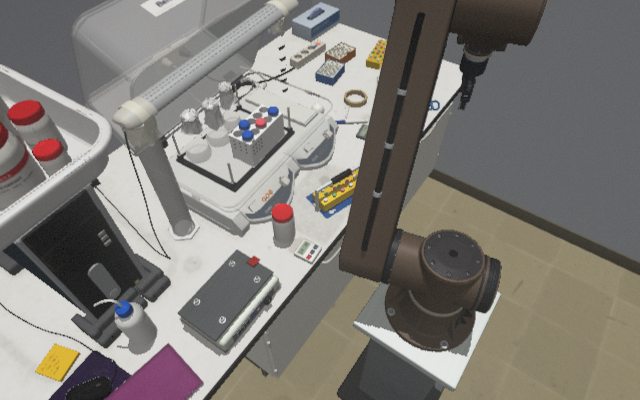

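Run:
```python
from h import *
im=cv2.imread('pics/top0.png');P=np.load('top0.npy');x,y,z=P[...,0],P[...,1],P[...,2]
def rect(n,m):
    k=m.astype(np.uint8); N,l,s,_=cv2.connectedComponentsWithStats(k); m=l==1+s[1:,4].argmax()
    r=cv2.minAreaRect(np.stack([x[m],y[m]],1).astype(np.float32)); print(n,m.sum(),r,np.nanmedian(z[m]))
c=(abs(x-430)<110)&(abs(y+205)<160)
rect('grip',c&(z>65)); rect('rack',c&(z>25)&(z<60)); rect('plate',c&(z>2.5)&(z<60))
b=im.astype(int); rect('blue',c&(b[...,0]>b[...,2]+40)&(z<15))
mx=(abs(x-460)<130)&(abs(y-305)<180)
rect('table',mx&(z>70)&(z<92)); rect('mixer',mx&(z>20)&(z<95))
g=im.max(2); rect('darktable',mx&(z>68)&(z<92)&(g<110))
rect('housing_rim', mx&(z>40)&(z<69))
red=mx&(b[...,2]>b[...,1]+60)&(z>70)&(y<230); rect('latch',red)
```

```text
grip 292 ((432.5015563964844, -203.69093322753906), (204.5264434814453, 17.28533172607422), 73.52081298828125) 94.24981131564948
rack 568 ((416.3786315917969, -198.77532958984375), (202.42779541015625, 31.872636795043945), 73.1200942993164) 41.23551191654019
plate 3937 ((440.2934265136719, -204.82273864746094), (320.0856628417969, 199.414306640625), 89.75003814697266) 6.979253823830049
blue 437 ((396.3321228027344, -191.3316650390625), (208.59169006347656, 40.214317321777344), 73.12812805175781) 4.616782157916077
table 3103 ((458.5572509765625, 307.00457763671875), (134.33970642089844, 245.60946655273438), 1.3806374073028564) 77.20049400554262
mixer 4104 ((451.1351013183594, 306.742919921875), (176.6736297607422, 245.35308837890625), 1.0578995943069458) 75.83022614071683
darktable 2778 ((458.3350830078125, 311.6730041503906), (132.2027130126953, 235.88597106933594), 1.1378281116485596) 77.02050474075293
housing_rim 569 ((385.64581298828125, 299.0355224609375), (70.33938598632812, 242.21185302734375), 14.843883514404297) 56.20994825542061
latch 70 ((460.69427490234375, 199.58009338378906), (22.57046127319336, 30.70833969116211), 0.9694814682006836) 79.70729849122984
```

The top view shows the mixer at about (188,190) with its red latch at (221,187). The carrier is at (348,197), and the jar (271,180) and timer (270,213) lie between them. The scene view agrees. I can't yet tell which way the carrier's slots point, so I'll move the wrist over it to look.

The rows are not in the units I measure in: shifts go in shares of 400 mm and turns go in shares of 4 rad. I convert before sending: 332 mm / 400 = 0.83, -281 mm / 400 = -0.7025, -0.915 rad / 4 = -0.2288.

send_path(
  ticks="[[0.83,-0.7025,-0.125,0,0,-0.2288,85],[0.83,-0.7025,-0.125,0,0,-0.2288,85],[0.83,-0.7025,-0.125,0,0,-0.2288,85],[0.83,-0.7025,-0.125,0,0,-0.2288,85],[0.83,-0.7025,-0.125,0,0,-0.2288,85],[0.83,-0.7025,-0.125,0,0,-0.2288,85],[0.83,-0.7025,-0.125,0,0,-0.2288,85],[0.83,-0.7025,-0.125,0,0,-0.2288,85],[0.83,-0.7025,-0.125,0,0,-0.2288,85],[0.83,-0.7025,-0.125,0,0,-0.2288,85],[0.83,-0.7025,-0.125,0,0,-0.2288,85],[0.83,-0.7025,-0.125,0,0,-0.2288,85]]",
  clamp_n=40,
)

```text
refused: ticks: the value is not of type 'string' (schema: type "string"). Nothing was moved.
```

Nothing moved. I misread the format; it is rows parted by a bar, with the numbers parted by commas. Resending.

send_path(
  ticks="0.83,-0.7025,-0.125,0,0,-0.2288,85 | 0.83,-0.7025,-0.125,0,0,-0.2288,85 | 0.83,-0.7025,-0.125,0,0,-0.2288,85 | 0.83,-0.7025,-0.125,0,0,-0.2288,85 | 0.83,-0.7025,-0.125,0,0,-0.2288,85 | 0.83,-0.7025,-0.125,0,0,-0.2288,85 | 0.83,-0.7025,-0.125,0,0,-0.2288,85 | 0.83,-0.7025,-0.125,0,0,-0.2288,85 | 0.83,-0.7025,-0.125,0,0,-0.2288,85 | 0.83,-0.7025,-0.125,0,0,-0.2288,85 | 0.83,-0.7025,-0.125,0,0,-0.2288,85 | 0.83,-0.7025,-0.125,0,0,-0.2288,85",
  clamp_n=40,
)

```text
time: 2.8
ee_pos: [432.2, -204.4, 281.2]
tool_rot: [0.803, 0.596, -0.0, 0.0]
force: [-0.0, -0.3, 0.2]
finger_gap: 84.8
gripper_force: 0.0
```

Run:
```python
from h import *
im,P=cloud('wrist');cv2.imwrite('pics/w1.png',im[...,::-1]);np.save('w1.npy',P)
o=arm.get_obs();print(o['ee_pos'],o['tool_rot'],o['force'])
x,y,z=np.moveaxis(P,-1,0)
for n,m in (('grip',(z>75)&(z<110)),):
    m&=(abs(x-432)<60)&(abs(y+204)<90); k,l,s,_=cv2.connectedComponentsWithStats(m.astype(np.uint8)); m=l==1+s[1:,4].argmax()
    print(n,m.sum(),cv2.minAreaRect(np.stack([x[m],y[m]],1).astype(np.float32)),np.median(z[m]))
for t in ('carrier','handle'): print(arm.spot_point('wrist',t))
T=np.load('top0.npy'); m=(T[...,0]>300)&(T[...,0]<560)&(abs(T[...,1])<520)&(T[...,2]>130); print(m.sum(), T[m][:5])
```

```text
[ 432.05503617 -204.63502809  281.12322409] [ 8.03127738e-01  5.95806855e-01 -1.45783062e-04 -8.75244587e-05] [ 0.02404639  0.20577969 -1.53143284]
grip 1663 ((433.9180908203125, -203.85238647460938), (189.73187255859375, 16.026386260986328), 72.83633422851562) 95.23643475190534
[{'point': [431.6, -202.1, 1.8], 'confidence': 0.92}]
[{'point': [437.7, -204.0, 82.0], 'confidence': 0.73}]
686 [[559.87225834 517.8335344  132.54115409]
 [558.74320538 509.08060967 139.07719578]
 [559.27249715 507.36094559 135.78104572]
 [559.43286259 504.74331974 134.69880455]
 [559.13362468 498.02290283 136.25567472]]
```

View pics/w1.png

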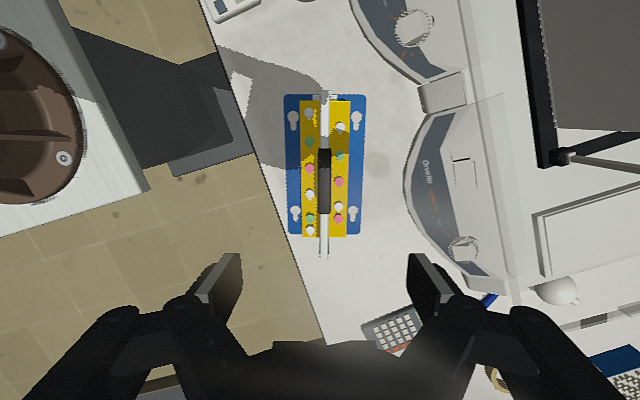

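The wrist view has world +y at the top. The carrier is at (323,165) with its black grip at (323,180) and keyholes near (293,118), (355,118), (294,213) and (353,213). I'll enlarge it to see which way the slots run.

```bash
python3 -c "
import cv2
i=cv2.imread('pics/w1.png')[85:245,270:380];cv2.imwrite('pics/w1c.png',cv2.resize(i,None,fx=3.7,fy=3.7,interpolation=cv2.INTER_CUBIC))"
```

```text
(no output)
```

View pics/w1c.png

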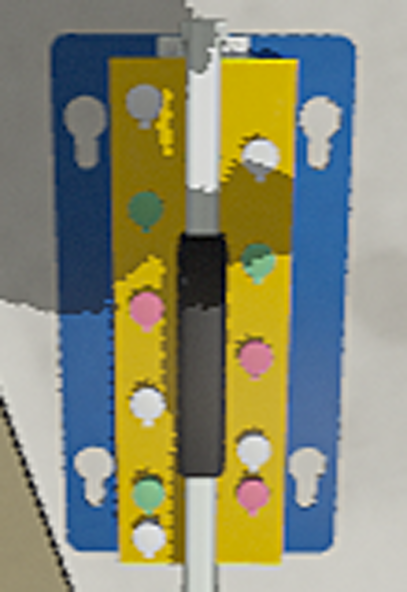

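Run:
```python
from h import *
P=np.load('w1.npy'); im=cv2.imread('pics/w1.png').astype(int); x,y,z=np.moveaxis(P,-1,0)
dark=(im.max(2)<60)&(z>75)&(z<110); k,l,s,_=cv2.connectedComponentsWithStats(dark.astype(np.uint8))
m=l==1+s[1:,4].argmax(); print('darkgrip',m.sum(),cv2.minAreaRect(np.stack([x[m],y[m]],1).astype(np.float32)),np.median(z[m]))
b=(im[...,0]>im[...,2]+60)&(z<20)&(abs(x-432)<100)&(abs(y+204)<130)
print('blue',b.sum(),cv2.minAreaRect(np.stack([x[b],y[b]],1).astype(np.float32)),np.median(z[b]))
T=np.load('top0.npy'); m=(T[...,0]>330)&(T[...,0]<540)&(T[...,1]<440)&(T[...,1]>-320)&(T[...,2]>126); print(m.sum(), T[m][:3])
```

```text
darkgrip 292 ((439.5535888671875, -186.15362548828125), (41.62286376953125, 14.308124542236328), 73.56250762939453) 97.34293876878363
blue 2982 ((434.3807067871094, -204.40213012695312), (209.4941864013672, 115.51228332519531), 72.6810073852539) 5.646048407433142
86 [[508.54526272  49.20341173 128.34603929]
 [508.2196074   30.85937166 129.9608393 ]
 [505.31890573  40.00961095 129.25896689]]
```

Slots point to world -y, so no half turn is needed. Descending to grip.

Scaled: 212 mm / 400 = 0.53, 190 mm / 400 = 0.475, 0.004 rad / 4 = 0.001.

send_path(
  ticks="0.0018,0.0033,0.25,0,0,0.001,85 | 0.0018,0.0033,0.375,0,0,0.001,85 | 0.0018,0.0033,0.475,0,0,0.001,85 | 0.0018,0.0033,0.53,0,0,0.001,85 | 0.0018,0.0033,0.53,0,0,0.001,85 | 0.0018,0.0033,0.53,0,0,0.001,85 | 0.0018,0.0033,0.53,0,0,0.001,0 | 0.0018,0.0033,0.53,0,0,0.001,0 | 0.0018,0.0033,0.53,0,0,0.001,0 | 0.0018,0.0033,0.53,0,0,0.001,0 | 0.0018,0.0033,0.53,0,0,0.001,0 | 0.0018,0.0033,0.53,0,0,0.001,0",
  clamp_n=80,
)

```text
time: 4.15
ee_pos: [434.1, -203.6, 69.9]
tool_rot: [0.804, 0.595, 0.0, 0.0]
force: [-1.6, -0.0, 7.1]
finger_gap: 14.8
gripper_force: 79.1
```

Scaled: -170 mm / 400 = -0.425, -160 mm / 400 = -0.4.

send_path(
  ticks="0,0,-0.0125,0,0,0,0 | 0,0,-0.05,0,0,0,0 | 0,0,-0.125,0,0,0,0 | 0,0,-0.225,0,0,0,0 | 0,0,-0.325,0,0,0,0 | 0,0,-0.4,0,0,0,0 | 0,0,-0.425,0,0,0,0 | 0,0,-0.425,0,0,0,0",
)

```text
time: 4.95
ee_pos: [434.0, -203.5, 239.8]
tool_rot: [0.804, 0.595, 0.0, 0.001]
force: [-0.8, -0.9, -4.6]
finger_gap: 14.8
gripper_force: 78.8
```

send_path(
  ticks="0.025,-0.005,0,0,0,-0.005,0 | 0.1,-0.02,0,0,0,-0.015,0 | 0.2,-0.04,0,0,0,-0.025,0 | 0.3,-0.06,0,0,0,-0.035,0 | 0.4,-0.08,0,0,0,-0.045,0 | 0.5,-0.1,0,0,0,-0.055,0 | 0.6,-0.12,0,0,0,-0.065,0 | 0.675,-0.135,0,0,0,-0.0725,0 | 0.725,-0.1425,0,0,0,-0.0775,0 | 0.75,-0.1475,0,0,0,-0.079,0 | 0.75,-0.1475,0,0,0,-0.079,0 | 0.75,-0.1475,0,0,0,-0.079,0 | 0.75,-0.1475,0,0,0,-0.079,0",
)

```text
time: 6.25
ee_pos: [465.1, 99.8, 238.9]
tool_rot: [0.701, 0.713, -0.0, -0.0]
force: [-0.2, 0.4, -4.9]
finger_gap: 14.7
gripper_force: 78.7
```

Run:
```python
from h import *
im,P=cloud('wrist');cv2.imwrite('pics/w2.png',im[...,::-1]);np.save('w2.npy',P)
o=arm.get_obs();print(o['ee_pos'],o['tool_rot'],o['force'],o['wrist_torque'],o['finger_gap'])
for t in ('dock','mixer'): print(arm.spot_point('wrist',t))
```

```text
[465.20844532  99.78672995 239.08727802] [ 7.00848819e-01  7.13309806e-01 -2.18281978e-04 -7.38909006e-05] [ 1.42862654  0.7619999  -4.66684704] [-0.0151998   0.05056054  0.03337742] 14.66396723486677
[]
[]
```

View pics/w2.png

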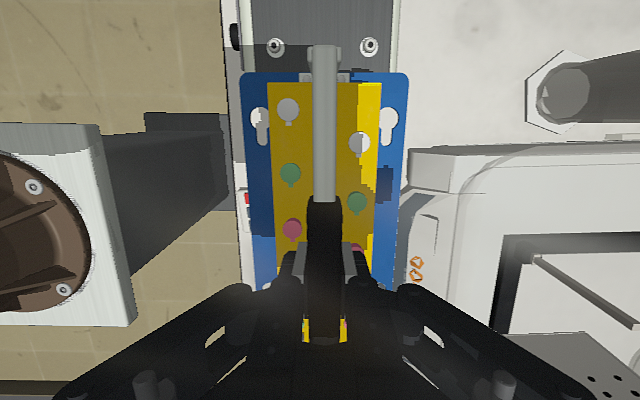

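The picture shows the two +y screw heads at (275,46) and (369,46), and the held carrier's +y keyholes at (258,118) and (389,118). I'll turn both pairs into positions.

Run:
```python
from h import *
o=arm.get_obs(); m=arm.camera_model('wrist'); M=np.array(m['mount']); Rt=R.from_quat(o['tool_rot']).as_matrix(); t=np.array(o['ee_pos'])
eye=Rt@M[:3,3]+t; print('eye',eye)
def onplane(u,v,z0):
    d=Rt@M[:3,:3]@np.array([(u-m['cx'])/m['fx'],(v-m['cy'])/m['fy'],1]); return eye+d*(z0-eye[2])/d[2]
im=cv2.imread('pics/w2.png'); P=np.load('w2.npy'); z=P[...,2]
print('plate z',np.nanmedian(z[80:280,246:254]),'table z',np.nanmedian(z[20:35,290:360]),'screw z',z[44:49,273:278].mean(),z[44:49,367:372].mean())
zp=np.nanmedian(z[80:280,246:254])
S=8
blue=((im[...,0].astype(int)-im[...,2]>40)).astype(np.uint8)
for u0,v0 in ((258,118),(389,118)):
    c=cv2.resize(255*(1-blue[v0-20:v0+35,u0-14:u0+14]),None,fx=S,fy=S,interpolation=cv2.INTER_LINEAR)
    d=cv2.distanceTransform((c>127).astype(np.uint8),cv2.DIST_L2,5); 
    d[:4*S]=0;d[30*S:]=0; d[:,:5*S]=0; d[:,-5*S:]=0
    v,u=np.unravel_index(d.argmax(),d.shape); u,v=(u+.5)/S-.5+u0-14,(v+.5)/S-.5+v0-20
    print('hole',u,v,d.max()/S,onplane(u,v,zp))
g=cv2.cvtColor(im,cv2.COLOR_BGR2GRAY)
for u0,v0 in ((275,46),(369,46)):
    mz=(z[v0-16:v0+16,u0-16:u0+16]>82.5); vv,uu=np.nonzero(mz); print('depth blob',mz.sum(),uu.mean()+u0-16,vv.mean()+v0-16,onplane(uu.mean()+u0-16,vv.mean()+v0-16,86.8))
    c=cv2.resize(g[v0-16:v0+16,u0-16:u0+16],None,fx=S,fy=S,interpolation=cv2.INTER_CUBIC)
    h=cv2.HoughCircles(c,cv2.HOUGH_GRADIENT,1.5,500,param1=100,param2=15,minRadius=5*S,maxRadius=13*S)
    if h is not None:
        u,v,r=h[0,0]; u,v=(u+.5)/S-.5+u0-16,(v+.5)/S-.5+v0-16; print('screw hough',u,v,r/S,onplane(u,v,86.8))
cv2.imwrite('pics/c2.png',cv2.resize(im[20:150,230:420],None,fx=4,fy=4,interpolation=cv2.INTER_CUBIC))
```

```text
eye [465.35571337 174.69796421 383.42457731]
plate z 174.37125978532362 table z 77.50694365749865 screw z 88.40203175107216 88.41609836102347
hole 260.8125 118.4375 10.771903 [421.04123522 172.58311525 174.37125979]
hole 386.3125 118.5625 10.941473 [509.7966961  174.14565875 174.37125979]
depth blob 147 273.42857142857144 45.80952380952381 [417.33007543 237.07761903  86.8       ]
screw hough 275.53125 48.40625 8.825 [419.22827547 234.93705905  86.8       ]
depth blob 149 369.2684563758389 44.87919463087248 [506.96909328 239.54448358  86.8       ]
screw hough 368.59375 47.09375 9.29375 [506.45822429 237.6819627   86.8       ]
```

View pics/c2.png

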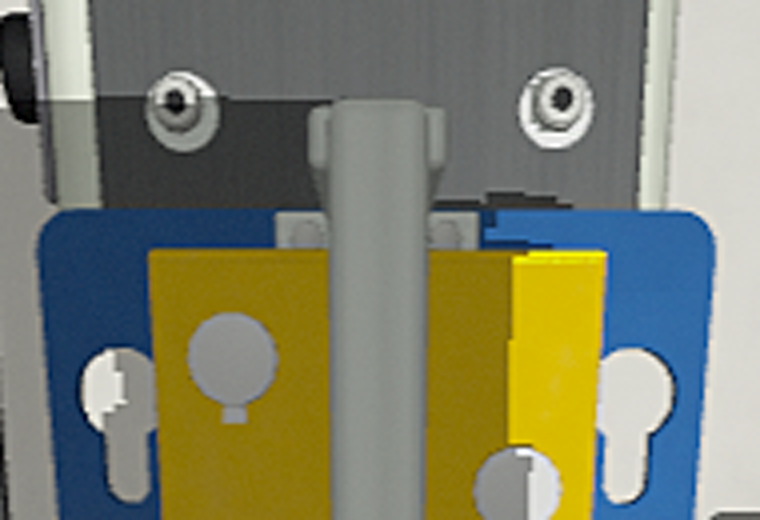

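The crop shows the heads at about (273.5,45.5) and (369.5,45), matching the depth blobs; Hough locked onto the washers. By position these are the mixer's -y pair. I'll go closer and low, 60 mm short of the fit, and measure the +y pair with both planes close together.

Scaled: 145 mm / 400 = 0.3625, 140 mm / 400 = 0.35, -0.006 rad / 4 = -0.0015.

send_path(
  ticks="0.0375,0,0,0,0,-0.0008,0 | 0.125,-0.0025,0,0,0,-0.0015,0 | 0.225,-0.005,0,0,0,-0.0015,0 | 0.3125,-0.005,0,0,0,-0.0015,0 | 0.35,-0.005,0,0,0,-0.0015,0 | 0.3625,-0.005,0.0125,0,0,-0.0015,0 | 0.3625,-0.005,0.0625,0,0,-0.0015,0 | 0.3625,-0.005,0.1125,0,0,-0.0015,0 | 0.3625,-0.005,0.15,0,0,-0.0015,0 | 0.3625,-0.005,0.16,0,0,-0.0015,0 | 0.3625,-0.005,0.16,0,0,-0.0015,0 | 0.3625,-0.005,0.16,0,0,-0.0015,0",
)

```text
time: 7.6
ee_pos: [461.0, 245.2, 175.9]
tool_rot: [0.698, 0.716, 0.0, 0.0]
force: [0.4, 0.5, -4.2]
finger_gap: 14.4
gripper_force: 78.6
```

Run:
```python
from h import *
im,P=cloud('wrist');cv2.imwrite('pics/w3.png',im[...,::-1]);np.save('w3.npy',P)
o=arm.get_obs();print(o['ee_pos'],o['tool_rot'],o['force'],o['wrist_torque'],o['finger_gap'])
```

```text
[461.009518   245.35468108 176.0135399 ] [6.98368338e-01 7.15738262e-01 5.44547354e-04 3.27672725e-04] [ 0.41428586 -0.03754053 -4.3847683 ] [ 0.08077436 -0.02499784 -0.01813066] 14.72391161950385
```

View pics/w3.png

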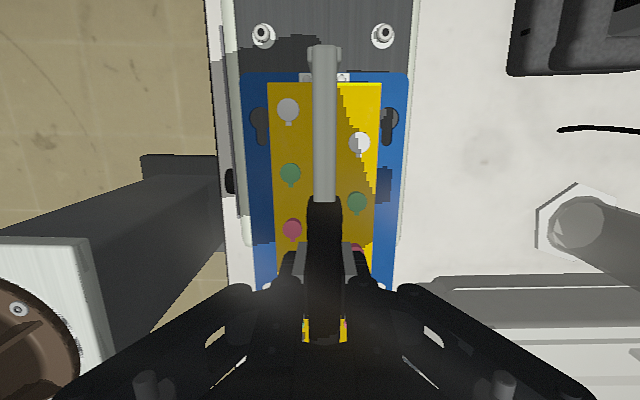

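The +y screws now show at (262,35) and (384,35). The carrier holes stay near (259,118) and (389,118), as the camera moves with them.

Create m3.py:
```python
from h import *
o=arm.get_obs(); m=arm.camera_model('wrist'); M=np.array(m['mount']); Rt=R.from_quat(o['tool_rot']).as_matrix(); t=np.array(o['ee_pos'])
eye=Rt@M[:3,3]+t
def onplane(u,v,z0):
    d=Rt@M[:3,:3]@np.array([(u-m['cx'])/m['fx'],(v-m['cy'])/m['fy'],1]); return eye+d*(z0-eye[2])/d[2]
P=np.load('w3.npy'); z=P[...,2]; im=cv2.imread('pics/w3.png')
zp=t[2]-69.9+4; print('plate top',zp,'depth',np.nanmedian(z[140:270,246:252]))
h=[onplane(260.8,118.4,zp),onplane(386.3,118.6,zp)]
s=[]
for u0,v0 in ((263,35),(383,35)):
    mz=z[v0-18:v0+18,u0-18:u0+18]>85.5; vv,uu=np.nonzero(mz); u,v=uu.mean()+u0-18,vv.mean()+v0-18
    s.append(onplane(u,v,86.8)); print('screw px',mz.sum(),u,v)
h=np.array(h)[:,:2];s=np.array(s)[:,:2];print(h,s)
hm,sm=h.mean(0),s.mean(0); a=lambda p:np.arctan2(*(p[1]-p[0])[::-1])
print('len',np.linalg.norm(h[1]-h[0]),np.linalg.norm(s[1]-s[0]),'yaw deg',np.degrees([a(h),a(s)]))
# tool axis move to put holes on screws
d=np.append(sm-hm,0); print('shift world',d,'tool',Rt.T@d)
cv2.imwrite('pics/c3.png',cv2.resize(im[5:145,230:420],None,fx=4,fy=4,interpolation=cv2.INTER_CUBIC))
```

```bash
python3 m3.py
```

```text
plate top 110.11353989691824 depth 110.90699760697385
screw px 238 260.71008403361344 32.739495798319325
screw px 237 384.210970464135 32.56540084388186
[[416.08974245 317.74316717]
 [505.2675255  319.8692854 ]] [[413.4963111  377.23614745]
 [503.33053899 379.68456566]]
len 89.2031242067434 89.86758733326285 yaw deg [1.36574968 1.56120126]
shift world [-2.26520894 59.65413027  0.        ] tool [ 5.96917695e+01 -7.99255195e-01  1.64133387e-02]
```

View pics/c3.png

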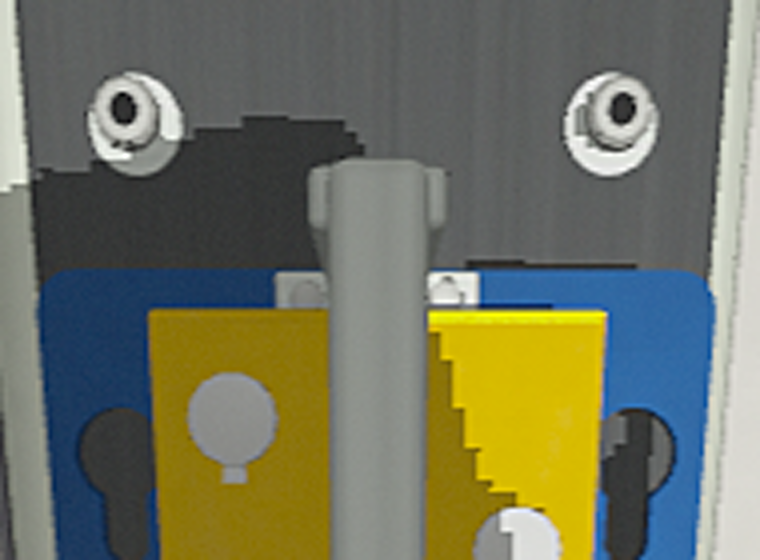

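Scaled: 59.6 mm / 400 = 0.149, 50 mm / 400 = 0.125, -0.003 rad / 4 = -0.0008.

send_path(
  ticks="0.025,0,0,0,0,-0.0008,0 | 0.075,-0.001,0,0,0,-0.0008,0 | 0.125,-0.001,0,0,0,-0.0008,0 | 0.149,-0.001,0,0,0,-0.0008,0 | 0.149,-0.001,0.0075,0,0,-0.0008,0 | 0.149,-0.001,0.025,0,0,-0.0008,0 | 0.149,-0.001,0.0375,0,0,-0.0008,0 | 0.149,-0.001,0.0425,0,0,-0.0008,0 | 0.149,-0.001,0.0425,0,0,-0.0008,0 | 0.149,-0.001,0.0425,0,0,-0.0008,0",
)

```text
time: 8.65
ee_pos: [458.8, 304.9, 158.3]
tool_rot: [0.697, 0.717, -0.0, 0.0]
force: [0.6, 0.1, -4.5]
finger_gap: 15.0
gripper_force: 78.7
```

send_path(
  ticks="0,0,0.0025,0,0,0,0 | 0,0,0.005,0,0,0,0 | 0,0,0.0075,0,0,0,0 | 0,0,0.01,0,0,0,0 | 0,0,0.01,0,0,0,0",
)

```text
time: 9.15
ee_pos: [458.6, 305.1, 154.1]
tool_rot: [0.697, 0.717, -0.0, 0.0]
force: [-0.9, -0.4, -4.0]
finger_gap: 14.5
gripper_force: 78.7
```

Underside at 84.2, already below the head tops and with no contact force. I'll continue in small steps.

Scaled: 3 mm / 400 = 0.0075, 2 mm / 400 = 0.005.

send_path(
  ticks="0,0,0.0025,0,0,0,0 | 0,0,0.005,0,0,0,0 | 0,0,0.0075,0,0,0,0 | 0,0,0.0075,0,0,0,0",
)

```text
time: 9.55
ee_pos: [458.6, 305.1, 151.1]
tool_rot: [0.697, 0.717, -0.0, -0.0]
force: [0.0, 0.0, -4.4]
finger_gap: 14.5
gripper_force: 78.7
```

send_path(
  ticks="0,0,0.0025,0,0,0,0 | 0,0,0.005,0,0,0,0 | 0,0,0.0075,0,0,0,0 | 0,0,0.0075,0,0,0,0",
)

```text
time: 9.95
ee_pos: [458.7, 305.2, 148.2]
tool_rot: [0.697, 0.717, 0.0, 0.0]
force: [-0.3, 0.2, -3.1]
finger_gap: 14.7
gripper_force: 78.8
```

Scaled: 1.4 mm / 400 = 0.0035, 0.7 mm / 400 = 0.0018.

send_path(
  ticks="0,0,0.0018,0,0,0,0 | 0,0,0.0035,0,0,0,0 | 0,0,0.0035,0,0,0,0",
)

```text
time: 10.25
ee_pos: [458.7, 305.2, 146.8]
tool_rot: [0.697, 0.717, 0.0, 0.0]
force: [0.3, 1.2, -2.5]
finger_gap: 15.0
gripper_force: 78.9
```

send_path(
  ticks="0,0,0.0013,0,0,0,0 | 0,0,0.0025,0,0,0,0 | 0,0,0.0025,0,0,0,0",
)

```text
time: 10.55
ee_pos: [458.7, 305.1, 146.0]
tool_rot: [0.697, 0.717, -0.0, 0.0]
force: [-1.2, 1.2, -0.5]
finger_gap: 14.5
gripper_force: 79.3
```

Scaled: 0.4 mm / 400 = 0.001.

send_path(
  ticks="0,0,0.001,0,0,0,0 | 0,0,0.001,0,0,0,0",
)

```text
time: 10.75
ee_pos: [458.6, 305.1, 145.8]
tool_rot: [0.697, 0.717, 0.0, 0.0]
force: [-3.3, -1.3, 4.9]
finger_gap: 14.5
gripper_force: 80.0
```

send_path(
  ticks="0.0025,0,0,0,0,0,0 | 0.005,0,0,0,0,0,0 | 0.0075,0,0,0,0,0,0 | 0.01,0,0,0,0,0,0 | 0.01,0,0,0,0,0,0",
)

```text
time: 11.25
ee_pos: [459.0, 309.0, 145.8]
tool_rot: [0.697, 0.717, 0.0, 0.0]
force: [0.2, -3.8, 5.2]
finger_gap: 14.8
gripper_force: 80.1
```

Flat on the table and sliding easily. I'll go on.

Scaled: 4 mm / 400 = 0.01, 3 mm / 400 = 0.0075.

send_path(
  ticks="0.0038,0,0,0,0,0,0 | 0.0075,0,0,0,0,0,0 | 0.01,0,0,0,0,0,0 | 0.01,0,0,0,0,0,0",
)

```text
time: 11.65
ee_pos: [458.9, 313.1, 145.8]
tool_rot: [0.697, 0.717, 0.0, 0.0]
force: [-0.1, -3.6, 4.1]
finger_gap: 14.8
gripper_force: 80.1
```

send_path(
  ticks="0.0038,0,0,0,0,0,0 | 0.0075,0,0,0,0,0,0 | 0.01,0,0,0,0,0,0 | 0.01,0,0,0,0,0,0",
)

```text
time: 12.05
ee_pos: [458.8, 317.1, 145.8]
tool_rot: [0.697, 0.717, 0.0, 0.0]
force: [0.2, -3.2, 4.6]
finger_gap: 14.7
gripper_force: 80.1
```

Scaled: 2 mm / 400 = 0.005, 1 mm / 400 = 0.0025.

send_path(
  ticks="0.0025,0,0,0,0,0,0 | 0.005,0,0,0,0,0,0 | 0.005,0,0,0,0,0,0",
)

```text
time: 12.35
ee_pos: [458.7, 319.1, 145.8]
tool_rot: [0.697, 0.717, 0.0, 0.0]
force: [-0.2, -4.3, 5.4]
finger_gap: 14.4
gripper_force: 80.1
```

send_path(
  ticks="0.0013,0,0,0,0,0,0 | 0.0025,0,0,0,0,0,0 | 0.0025,0,0,0,0,0,0",
)

```text
time: 12.65
ee_pos: [458.7, 320.1, 145.8]
tool_rot: [0.697, 0.717, 0.0, 0.0]
force: [0.1, -4.7, 5.0]
finger_gap: 14.3
gripper_force: 80.1
```

send_path(
  ticks="0.0013,0,0,0,0,0,0 | 0.0025,0,0,0,0,0,0 | 0.0025,0,0,0,0,0,0",
)

```text
time: 12.95
ee_pos: [458.7, 321.0, 145.8]
tool_rot: [0.697, 0.717, 0.0, 0.0]
force: [0.1, -5.2, 5.8]
finger_gap: 14.6
gripper_force: 80.1
```

Scaled: 1 mm / 400 = 0.0025, 0.5 mm / 400 = 0.0013.

send_path(
  ticks="0.0013,0,0,0,0,0,0 | 0.0025,0,0,0,0,0,0 | 0.0025,0,0,0,0,0,0",
)

```text
time: 13.25
ee_pos: [458.6, 321.3, 145.8]
tool_rot: [0.697, 0.717, -0.0, 0.001]
force: [0.2, -10.5, 7.0]
finger_gap: 14.8
gripper_force: 80.4
```

send_path(
  ticks="0.0008,0,0,0,0,0,0 | 0.0018,0,0,0,0,0,0 | 0.0018,0,0,0,0,0,0",
)

```text
time: 13.55
ee_pos: [458.6, 321.5, 145.8]
tool_rot: [0.697, 0.717, -0.001, 0.001]
force: [1.1, -14.5, 6.6]
finger_gap: 14.8
gripper_force: 80.5
```

The force rises at the stop, after about 16.3 mm of travel. I'll relax and check the latch.

Scaled: -1.2 mm / 400 = -0.003, -0.3 mm / 400 = -0.0008.

send_path(
  ticks="-0.003,0,-0.0008,0,0,0,0 | -0.003,0,-0.0008,0,0,0,0",
)

```text
time: 13.75
ee_pos: [458.6, 321.2, 145.8]
tool_rot: [0.697, 0.717, 0.0, 0.0]
force: [0.8, -8.3, 2.8]
finger_gap: 14.8
gripper_force: 79.7
```

Run:
```python
from h import *
for c in ('scene','top'):
    im,P=cloud(c); b=im[...,::-1].astype(int); x,y,z=np.moveaxis(P,-1,0)
    m=(b[...,2]>b[...,1]+50)&(abs(x-462)<30)&(abs(y-200)<25)&(z>65)&(z<100)
    print(c,m.sum(),np.nanpercentile(z[m],[10,50,90]) if m.any() else '', np.nanmedian(P[m],0) if m.any() else '')
    if c=='scene': cv2.imwrite('pics/s4.png',cv2.resize(im[200:340,150:310,::-1],None,fx=4,fy=4,interpolation=cv2.INTER_CUBIC))
```

```text
scene 59 [73.70924761 76.61657774 81.03419451] [459.00757661 196.74435529  76.61657774]
top 76 [74.90023859 80.39711926 84.2229394 ] [462.19738407 200.43185136  80.39711926]
```

View pics/s4.png

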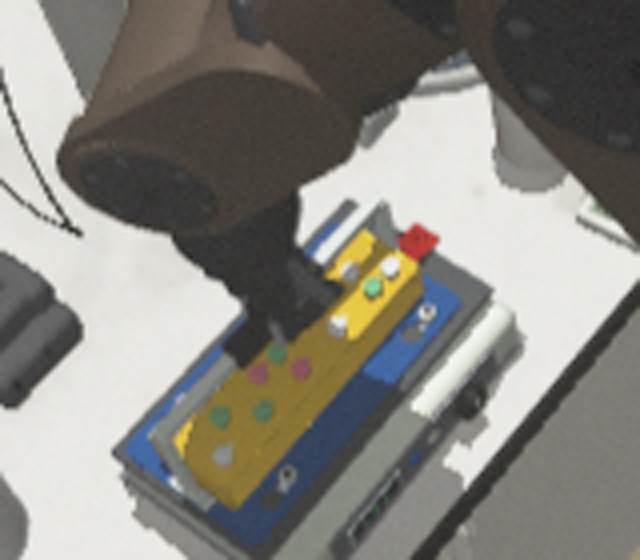

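The carrier lies flat with the screws in the slot ends at (290,475) and (427,313). The red latch at (418,240) is at the same height as when it was up before. I'll confirm with a gentle backward tug.

Scaled: -2 mm / 400 = -0.005, -1 mm / 400 = -0.0025.

send_path(
  ticks="-0.0025,0,0,0,0,0,0 | -0.005,0,0,0,0,0,0 | -0.005,0,0,0,0,0,0",
)

```text
time: 14.15
ee_pos: [458.5, 320.1, 145.8]
tool_rot: [0.697, 0.717, 0.001, 0.0]
force: [0.3, 2.4, 0.7]
finger_gap: 14.5
gripper_force: 79.5
```

send_path(
  ticks="-0.0013,0,0,0,0,0,0 | -0.0025,0,0,0,0,0,0 | -0.0025,0,0,0,0,0,0",
)

```text
time: 14.45
ee_pos: [458.4, 319.1, 145.8]
tool_rot: [0.697, 0.717, 0.0, -0.0]
force: [-0.2, 5.9, 1.0]
finger_gap: 14.3
gripper_force: 79.6
```

Scaled: -0.5 mm / 400 = -0.0013.

send_path(
  ticks="-0.0013,0,0,0,0,0,0 | -0.0013,0,0,0,0,0,0",
)

```text
time: 14.65
ee_pos: [458.4, 318.9, 146.0]
tool_rot: [0.697, 0.717, 0.001, -0.0]
force: [0.0, 7.6, 1.5]
finger_gap: 14.8
gripper_force: 79.6
```

It resists, so the latch is holding. I'll push it back home gently, relax and release.

Scaled: 4 mm / 400 = 0.01, 3 mm / 400 = 0.0075.

send_path(
  ticks="0.0025,0,0,0,0,0,0 | 0.005,0,0,0,0,0,0 | 0.0075,0,0,0,0,0,0 | 0.01,0,0,0,0,0,0 | 0.01,0,0,0,0,0,0",
)

```text
time: 15.15
ee_pos: [458.1, 321.3, 145.8]
tool_rot: [0.697, 0.717, -0.001, 0.0]
force: [0.4, -8.5, 4.9]
finger_gap: 14.6
gripper_force: 80.2
```

Scaled: -0.6 mm / 400 = -0.0015, -0.3 mm / 400 = -0.0008.

send_path(
  ticks="-0.0015,0,-0.0008,0,0,0,0 | -0.0015,0,-0.0008,0,0,0,0 | -0.0015,0,-0.0008,0,0,0,85 | -0.0015,0,-0.0008,0,0,0,85 | -0.0015,0,-0.0008,0,0,0,85 | -0.0015,0,-0.0008,0,0,0,85 | -0.0015,0,-0.0008,0,0,0,85 | -0.0015,0,-0.0008,0,0,0,85 | -0.0015,0,-0.0008,0,0,0,85",
)

```text
time: 16.05
ee_pos: [458.2, 321.6, 146.1]
tool_rot: [0.697, 0.717, 0.0, 0.0]
force: [0.4, 0.6, -0.7]
finger_gap: 85.3
gripper_force: 0.0
```

send_path(
  ticks="0,0,-0.025,0,0,0,85 | 0,0,-0.1,0,0,0,85 | 0,0,-0.2,0,0,0,85 | 0,0,-0.3,0,0,0,85 | 0,0,-0.35,0,0,0,85 | 0,0,-0.35,0,0,0,85 | -0.1,0,-0.35,0,0,0,85 | -0.2,0,-0.35,0,0,0,85 | -0.3,0,-0.35,0,0,0,85 | -0.35,0,-0.35,0,0,0,85 | -0.35,0,-0.35,0,0,0,85 | -0.35,0,-0.35,0,0,0,85",
)

```text
time: 17.25
ee_pos: [462.1, 181.5, 285.8]
tool_rot: [0.698, 0.717, -0.0, -0.0]
force: [-0.2, -0.8, 0.1]
finger_gap: 85.3
gripper_force: 0.0
```

Run:
```python
from h import *
im,P=cloud('wrist');cv2.imwrite('pics/w5.png',im[...,::-1])
print(arm.get_obs()['ee_pos'],[(r['point'],r['confidence']) for r in arm.recognise('wrist','latch')],arm.spot_point('wrist','carrier')[:1])
b=im[...,::-1].astype(int); x,y,z=np.moveaxis(P,-1,0)
for n,m in (('latch',(b[...,2]>b[...,1]+60)&(abs(x-462)<30)&(abs(y-200)<25)&(z>65)&(z<100)),('blue',(b[...,0]>b[...,2]+50)&(z>65)&(z<100)&(abs(y-310)<130))):
    if m.any(): print(n,m.sum(),np.percentile(z[m],[10,50,90]),y[m].min(),y[m].max())
```

```text
[462.04604196 182.05799686 285.77111671] [([463.6, 195.6, 74.7], 0.53)] [{'point': [456.2, 323.0, 78.6], 'confidence': 0.81}]
latch 261 [77.80279137 78.9757315  82.25911424] 184.4116228589841 212.9637385111289
blue 5279 [80.48144905 81.51724998 82.54233683] 213.48976122120433 375.7605848791349
```

View pics/w5.png

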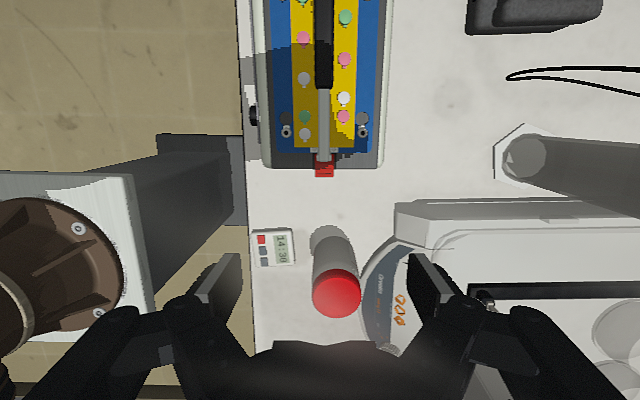

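The plate's -y edge is at about (323,152), the latch (324,167) stands about 5 mm proud directly behind it, and the screws are at the slot ends (286,131) and (362,131). The jar and timer look undisturbed. Handing in.

```bash
python3 -c "
from station import arm
print(arm.close_job())"
```

```text
the job is handed in; nothing more can be done
None
```

The carrier is mounted flat on the drive table and fully home, the latch is up behind it and held against a gentle tug, the gripper is clear, and the job was handed in at about 17 s; no verdict was returned.

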